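# Tidy the attic desk: clear the shelf, line up the tins, hang the templates

## Robot

A 6-joint arm with a two-finger parallel gripper is mounted at the origin on the work surface. World frame = base frame: x ahead of the robot, y to its left, z up, the work surface at z = 0. Lengths are in m, angles in rad, forces in N, time in s.
With the tool pointing down it reaches from about 0.25 to 0.775 m from the base axis. Payload 4 kg.
Tool frame: the origin (TCP) lies on the centre line of the jaws, within the pads' length; the fingertips stand robot.tips_ahead ahead of it and the grasp point (between the pads) lies 8 mm behind it (robot.tips_ahead is the distance from the TCP to the fingertips, in m); z points along the fingers, y is the line along which they close (so a half turn about z gives the same grasp; the last joint's range is limited). The gripper opens to 94 mm and grips with 3 to 60 N. Pads are 16 mm wide; open, the fingers measure 119 mm over their backs; the gripper's body (75 mm by 177 mm) begins 78 mm behind the grasp point.
Start: joints at [-0.103, 0.087, 1.371, -0, 1.684, -0.103], TCP at [0.55, -0, 0.217] pointing down, gripper open.
Joint ranges: [-3.1, 3.1], [-0.76, 2.03], [0.27, 2.55], [-1.08, 4.22], [0.17, 2.65], [-2.57, 2.57]. Speed limits (rad/s): [2.79, 2.79, 3.14, 3.14, 3.14, 3.14].

## Interface

Orientations are given as [roll, pitch, yaw] about the fixed x, y, z axes, in that order (R = Rz(yaw) Ry(pitch) Rx(roll)).
In Python, from bench import robot, snapshot, close_job, spotter gives the robot as it stands. The module is installed in compiled form; this text tells all that it offers.
- The arm moves only by the tool servo_tool, never from a script. Its argument "commands" is one flat list of numbers, 7 for each row, row after row: the shift along the tool's x, y, z in m, then the turn, a rotation vector about the tool's x, y, z in degrees, then the finger opening in m, from 0 to 0.094. In form: [x, y, z, ax, ay, az, grip, x, y, z, ax, ay, az, grip, ...]. A call has 1 to 10 rows; each row is the pose to reach, as a shift and turn from the pose commanded when the call began, along the tool's axes at that moment; what a row does not reach only later rows make up. A row lasts 1/8 s, in which the tool goes at most 62.5 mm and 10.7 degrees, less where a joint would pass 70% of its speed; a pose out of reach is approached as far as the arm can. A call with a gripper value outside its range is refused whole. The fingers move at their own pace and stop on an object; the grip force is fixed at half the most. Time passes only in rows, so rows that repeat a pose let the fingers close. It gives the time, the measured TCP pose, the force, the opening and the grip force at its end, in the units of the state.
- robot.get_obs(): the state, without advancing time (a new reading comes with each control period).
- snapshot(name): name is "scene" or "side" or "wrist"; returns a dict with "img" (384x512x3 uint8, blue, green, red), "camera_matrix" (3x3 intrinsics, pixels), "extrinsics" (4x4, takes a point from camera to world coordinates); the wrist camera has in their place "hand_eye" (4x4, takes a point from camera to tool coordinates, whose origin is the TCP and whose axes are the flange's). Camera axes: x right, y down, z forward; pixel columns grow to the right and rows downward; lengths in m; the calibration is good to about 2 mm. The wrist camera is an equidistant fisheye: a pixel r from the principal point sees the ray r / f radians off the axis. A picture is of the moment at which its call begins: read the wrist's pose just before it. There is no depth.
- close_job(): hands the job in; it is judged then, once.
Trained networks look in a picture, given as the dict that the camera call returned (one of the last four; its "shot" number tells which), for a name from the list of things; names that differ only in an ending like _2 or _b are one class to them, and where a whole thing is asked for, a point or a joint stands for the part that bears it (a point fixed in the world has none). Each returns a list of dicts, best first, with "conf" (0 to 1); they miss things now and then, are a little off and sometimes report something else, mostly with a low value. They report only what shows in the picture. A call takes as long as a camera call.
- spotter.trace(name, picture): "region" (384x512 bool, what is visible of it) and "box" ([left, top, width, height] in pixels, round what is visible of it).
The state is a dict: "time": time; "joint_positions": joint angles; "qvel": joint speeds; "joint_torque": joint torques, N m; "tool_pos": TCP position; "ee_rot": TCP orientation; "wrist_force": force on the tool from outside, world axes, zero at the start; "wrist_torque": the same for the moment, N m; "width": finger opening in m; "finger_force": force on a finger pad.
Only numpy, scipy, OpenCV 4.12 (cv2) and the standard library are available. Lean on these libraries where they do the work, as an engineer would, in place of code of your own. Each camera call takes 0.05 s, during which the arm holds its last target. There are 200 camera calls.

## Task

Tidy the desk. First clear the black glasses case off the low wooden shelf and lay it flat inside the grey tray; then stand all the tins upright on that shelf in one straight row along its dark line, with no more than about a finger's width between neighbours, and hang every drawing template by its hole on the peg rack, one to a peg. Leave the mug, the plant and the books where they are.

Things in the scene. Friction and masses are not known exactly. Their poses are not given: they have to be found in the camera images.
- rack: Fixed oak peg rack: an open frame 290 mm wide along its own y, 183 mm high (cross-rail 36 mm high and 18 mm thick at the top, on two posts at y = -136 and +136 mm), with three round wooden pegs on the rail's front face. Origin on the work surface under the middle of that front face; the pegs point along its -x. It may stand on the left or the right.
- peg0 (a point): Root of a peg, on the peg's axis at the rack's front face (peg at rack y = -100 mm, 165 mm above the desk). The peg is level and runs 75 mm from here along -x of the rack (this point has the rack's axes); 12 mm diameter, with an 18 mm diameter knob on its last 9 mm.
- peg1 (a point): Root of a peg, on the peg's axis at the rack's front face (peg at rack y = 0 mm, 165 mm above the desk). The peg is level and runs 75 mm from here along -x of the rack (this point has the rack's axes); 12 mm diameter, with an 18 mm diameter knob on its last 9 mm.
- peg2 (a point): Root of a peg, on the peg's axis at the rack's front face (peg at rack y = 100 mm, 165 mm above the desk). The peg is level and runs 75 mm from here along -x of the rack (this point has the rack's axes); 12 mm diameter, with an 18 mm diameter knob on its last 9 mm.
- ledge: Fixed low shelf: a plain light wood board 130 mm deep (own x) by 290 mm wide (own y), 15 mm high, with a dark line inlaid along the middle of its top. Origin on the work surface, 40 mm behind (+x of) the board's centre. It may stand on the left or the right.
- row (a point): Centre of the shelf board's top, 15 mm above the desk, on the dark line; the line runs along this point's y (same axes as the shelf).
- tray: Fixed grey open desk tray 200 (own x) x 110 (own y) x 25 mm high, walls and floor 5 mm. Origin under its centre, on the desk.
- rail: Fixed dark wood rail 320 mm long (own y), 39 mm deep (own x), 36 mm high, with a groove along its length, 11 mm wide and 28 mm deep (groove floor 8 mm above the desk), in which the templates stand. Origin under its centre.
- template0: Plywood drawing template, a plate 70 mm wide (own y), 140 mm high (own z), 8 mm thick (own x), 60 g, standing upright in the rail's groove, with dark round marks and a round hanging hole of 30 mm diameter centred 44 mm below the top edge. Origin at the middle of its lower edge. May be absent.
- template1: Plywood drawing template, a plate 70 mm wide (own y), 140 mm high (own z), 8 mm thick (own x), 60 g, standing upright in the rail's groove, with dark square marks and a round hanging hole of 30 mm diameter centred 44 mm below the top edge. Origin at the middle of its lower edge. May be absent.
- template2: Plywood drawing template, a plate 70 mm wide (own y), 140 mm high (own z), 8 mm thick (own x), 60 g, standing upright in the rail's groove, with dark slot-shaped marks and a round hanging hole of 30 mm diameter centred 44 mm below the top edge. Origin at the middle of its lower edge. May be absent.
- hole0 (a point): Centre of the hole of template0 (96 mm above its origin, half way through the plate).
- hole1 (a point): Centre of the hole of template1 (96 mm above its origin, half way through the plate).
- hole2 (a point): Centre of the hole of template2 (96 mm above its origin, half way through the plate).
- tin0: Squat round storage tin with a wooden lid, 64 mm diameter, 50 mm high, about 200 g, standing on the desk. Origin at the centre of its underside, z up its axis. All tins are alike. May be absent.
- tin1: Squat round storage tin with a wooden lid, 64 mm diameter, 50 mm high, about 200 g, standing on the desk. Origin at the centre of its underside, z up its axis. All tins are alike. May be absent.
- tin2: Squat round storage tin with a wooden lid, 64 mm diameter, 50 mm high, about 200 g, standing on the desk. Origin at the centre of its underside, z up its axis. All tins are alike. May be absent.
- tin3: Squat round storage tin with a wooden lid, 64 mm diameter, 50 mm high, about 200 g, standing on the desk. Origin at the centre of its underside, z up its axis. All tins are alike. May be absent.
- case: Hard black glasses case 54 mm wide (own x), 160 mm long (own y), 46 mm high, 120 g, lying on the low shelf at the start. Origin at the centre of its underside.
- mug: Bystander: white mug, 80 mm diameter, 90 mm high. Origin under its centre.
- plant: Bystander: small plant in a terracotta pot, 90 mm diameter, about 150 mm high. Origin under its centre.
- books: Bystander: two stacked books 120 (own x) x 180 (own y) x 55 mm. Origin under their centre.

How it is judged:
On the way:
1. The glasses case lies flat in the tray and has been let go (x of case in the frame of tray between -0.045 and 0.045 m and y of case in the frame of tray between -0.045 and 0.045 m and z of case in the frame of tray between -0.002 and 0.012 m and angle between case's own z axis and vertical below 0.1 rad and contact force between the fingers and case below 0.1 N), for 0.2 s.
At the end, for the whole second after the job is handed in: Case flat on the tray floor (12 mm). Every tin present upright on the shelf, centre within 15 mm of the dark line and within 87 mm of its nearest neighbour's centre. Every template present hangs by its hole from a peg of its own, at rest. Nothing is held (x of case in the frame of tray between -0.045 and 0.045 m and y of case in the frame of tray between -0.045 and 0.045 m and z of case in the frame of tray between -0.002 and 0.012 m and angle between each of case, tin0, tin1, tin2, tin3's own z axis and vertical below 0.1 rad and x of tin0 in the frame of row between -0.015 and 0.015 m and y of tin0 in the frame of row between -0.135 and 0.135 m and z of tin0 in the frame of row between -0.004 and 0.006 m and linear speed of each of tin0, tin1, tin2, tin3 below 0.02 m/s and (horizontal distance between tin0 and tin1 below 0.087 m or horizontal distance between tin0 and tin2 below 0.087 m or horizontal distance between tin0 and tin3 below 0.087 m) and x of tin1 in the frame of row between -0.015 and 0.015 m and y of tin1 in the frame of row between -0.135 and 0.135 m and z of tin1 in the frame of row between -0.004 and 0.006 m and (horizontal distance between tin1 and tin0 below 0.087 m or horizontal distance between tin1 and tin2 below 0.087 m or horizontal distance between tin1 and tin3 below 0.087 m) and x of tin2 in the frame of row between -0.015 and 0.015 m and y of tin2 in the frame of row between -0.135 and 0.135 m and z of tin2 in the frame of row between -0.004 and 0.006 m and (horizontal distance between tin2 and tin0 below 0.087 m or horizontal distance between tin2 and tin1 below 0.087 m or horizontal distance between tin2 and tin3 below 0.087 m) and x of tin3 in the frame of row between -0.015 and 0.015 m and y of tin3 in the frame of row between -0.135 and 0.135 m and z of tin3 in the frame of row between -0.004 and 0.006 m and (horizontal distance between tin3 and tin0 below 0.087 m or horizontal distance between tin3 and tin1 below 0.087 m or horizontal distance between tin3 and tin2 below 0.087 m) and ((x of hole0 in the frame of peg0 between -0.07 and -0.003 m and y of hole0 in the frame of peg0 between -0.014 and 0.014 m and z of hole0 in the frame of peg0 between -0.014 and -0.003 m) or (x of hole0 in the frame of peg1 between -0.07 and -0.003 m and y of hole0 in the frame of peg1 between -0.014 and 0.014 m and z of hole0 in the frame of peg1 between -0.014 and -0.003 m) or (x of hole0 in the frame of peg2 between -0.07 and -0.003 m and y of hole0 in the frame of peg2 between -0.014 and 0.014 m and z of hole0 in the frame of peg2 between -0.014 and -0.003 m)) and angle between each of template0, template1, template2's own z axis and vertical below 0.4 rad and linear speed of each of template0, template1, template2 below 0.03 m/s and ((x of hole1 in the frame of peg0 between -0.07 and -0.003 m and y of hole1 in the frame of peg0 between -0.014 and 0.014 m and z of hole1 in the frame of peg0 between -0.014 and -0.003 m) or (x of hole1 in the frame of peg1 between -0.07 and -0.003 m and y of hole1 in the frame of peg1 between -0.014 and 0.014 m and z of hole1 in the frame of peg1 between -0.014 and -0.003 m) or (x of hole1 in the frame of peg2 between -0.07 and -0.003 m and y of hole1 in the frame of peg2 between -0.014 and 0.014 m and z of hole1 in the frame of peg2 between -0.014 and -0.003 m)) and horizontal distance between each of hole1, hole2 and hole0 above 0.06 m and ((x of hole2 in the frame of peg0 between -0.07 and -0.003 m and y of hole2 in the frame of peg0 between -0.014 and 0.014 m and z of hole2 in the frame of peg0 between -0.014 and -0.003 m) or (x of hole2 in the frame of peg1 between -0.07 and -0.003 m and y of hole2 in the frame of peg1 between -0.014 and 0.014 m and z of hole2 in the frame of peg1 between -0.014 and -0.003 m) or (x of hole2 in the frame of peg2 between -0.07 and -0.003 m and y of hole2 in the frame of peg2 between -0.014 and 0.014 m and z of hole2 in the frame of peg2 between -0.014 and -0.003 m)) and horizontal distance between hole2 and hole1 above 0.06 m); the robot touches nothing.
It fails at once if The mug is moved (more than 40 mm) or tipped over (distance of mug from where it was at the start of the episode above 0.04 m or angle between mug's own z axis and vertical above 0.3 rad).
It fails at once if The plant is moved (more than 40 mm) or tipped over (distance of plant from where it was at the start of the episode above 0.04 m or angle between plant's own z axis and vertical above 0.3 rad).
It fails at once if The books is moved (more than 40 mm) or tipped over (distance of books from where it was at the start of the episode above 0.04 m or angle between books's own z axis and vertical above 0.3 rad).
Of tin0, tin1, tin2, tin3 only 3 to 4 are there at a start; the rules pass over those that are not, and their reading is None.
Of template0, template1, template2 only 2 to 3 are there at a start; the rules pass over those that are not, and their reading is None.
At some moment in a run one of tin0, tin1, tin2, tin3 may be knocked a few centimetres aside while the robot is not near it.
It also fails if it takes over 210 s, if anything falls off the work surface, if the arm or the gripper's body presses on something with over 40 N, if the wrist force passes 120 N, or if a joint passes its speed limit or range.

## Working session

There is one attempt and no reset: what is moved stays moved. The work goes in short steps, Python scripts to look and compute and a tool call to move; the robot and the scene stay as the last step left them, time stands still between calls to the robot, and variables do not carry over. Pictures are saved under pics/ and viewed, at most 14 in all, crops included, and the job is handed in when it is done.

Besides the shell and the picture viewer there is one more tool, called after "Request:" as name(argument=value, ...) on one line, values as JSON. servo_tool: Moves the arm, as the interface text tells. Its arguments: {"type":"object","properties":{"commands":{"type":"array","items":{"type":"number"}}},"required":["commands"]}

```bash
mkdir -p pics
python3 - <<'E'
from bench import robot, snapshot, spotter
import cv2,numpy as np
o=robot.get_obs();print({k:np.round(v,3) for k,v in o.items()}, robot.tips_ahead)
for n in ["scene","side"]:
    s=snapshot(n);cv2.imwrite(f"pics/{n}0.png",s["img"]);np.savez(f"pics/{n}0.npz",K=s["camera_matrix"],E=s["extrinsics"])
    print(n,s["camera_matrix"].round(1).tolist(),s["extrinsics"].round(3).tolist())
    for t in ["rack","ledge","tray","rail","template0","template1","template2","tin0","case","mug","plant","books"]:
        r=spotter.trace(t,s);print(t,[(round(d["conf"],2),d["box"]) for d in r][:5])
E
```

```text
{'time': np.float64(0.0), 'joint_positions': array([-0.103,  0.088,  1.372, -0.   ,  1.684, -0.103]), 'qvel': array([-0.002, -0.001,  0.001, -0.   ,  0.001,  0.001]), 'joint_torque': array([ 1.0000e-03, -3.4018e+01, -3.0242e+01,  7.2000e-02,  3.3000e-02,
       -0.0000e+00]), 'tool_pos': array([0.549, 0.   , 0.215]), 'ee_rot': array([-3.139, -0.   ,  1.571]), 'wrist_force': array([ 0.522,  1.148, -0.432]), 'wrist_torque': array([ 0.012, -0.024,  0.014]), 'finger_force': np.float64(0.0), 'width': np.float64(0.094)} 0.011
scene [[499.0, 0.0, 255.8], [0.0, 499.0, 190.8], [0.0, 0.0, 1.0]] [[0.401, 0.767, -0.502, 1.382], [0.916, -0.341, 0.21, -0.348], [-0.01, -0.544, -0.839, 1.489], [0.0, 0.0, 0.0, 1.0]]
rack [(0.82, [290.3, 150.8, 86.6, 74.3]), (0.52, [155.5, 181.4, 24.6, 28.6])]
ledge [(0.55, [146.2, 216.5, 98.7, 62.2]), (0.39, [288.6, 151.6, 88.3, 74.0]), (0.32, [179.3, 228.9, 49.3, 34.3])]
tray [(0.97, [222.1, 161.9, 51.2, 55.6]), (0.6, [287.8, 150.6, 91.8, 73.8])]
rail [(0.86, [124.8, 184.0, 91.4, 45.2])]
template0 [(0.7, [131.2, 194.4, 27.9, 24.7]), (0.68, [158.3, 182.3, 19.4, 27.0]
[... 808 characters left out ...]
108.5])]
ledge [(0.73, [164.7, 155.5, 19.4, 23.7])]
tray [(0.75, [177.3, 210.9, 75.7, 42.0])]
rail [(0.73, [176.8, 209.9, 78.9, 44.0]), (0.67, [195.9, 259.4, 33.6, 123.0])]
template0 [(0.72, [203.4, 283.2, 8.7, 33.8]), (0.64, [212.1, 320.8, 10.8, 59.0])]
template1 [(0.72, [203.4, 283.2, 8.7, 33.8]), (0.64, [212.1, 320.8, 10.8, 59.0])]
template2 [(0.72, [203.4, 283.2, 8.7, 33.8]), (0.64, [212.1, 320.8, 10.8, 59.0])]
tin0 [(0.87, [164.9, 155.9, 18.9, 23.3]), (0.8, [177.7, 176.0, 21.7, 31.3]), (0.71, [175.9, 138.9, 20.1, 17.0])]
case [(0.78, [266.4, 252.6, 38.5, 72.9])]
mug [(0.96, [315.5, 191.7, 39.9, 40.4])]
plant [(0.64, [319.7, 240.9, 43.0, 52.4])]
books [(0.73, [273.6, 135.0, 52.0, 56.2])]
```

Run:
```python
import cv2
a=cv2.imread("pics/scene0.png")[115:305,110:400];cv2.imwrite("pics/s1.png",cv2.resize(a,(800,524),interpolation=2))
a=cv2.imread("pics/side0.png")[80:384,130:400];cv2.imwrite("pics/s2.png",cv2.resize(a,(530,597),interpolation=2))
```

```text
(no output)
```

View pics/s1.png

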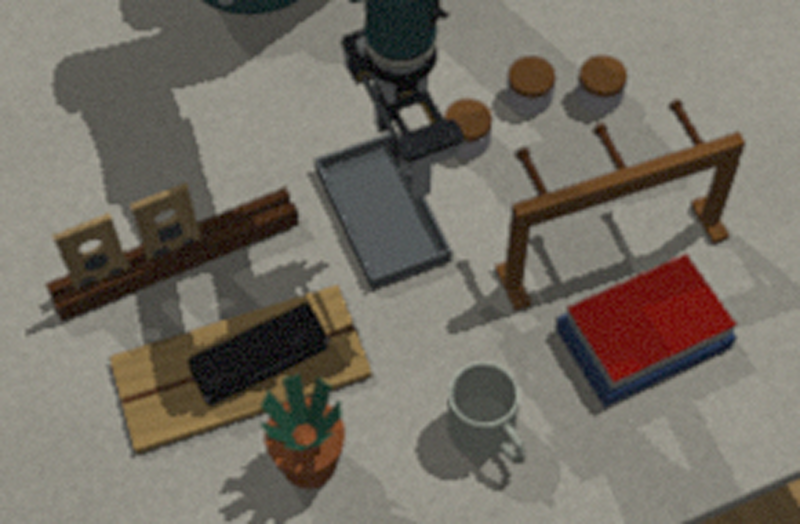

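View pics/s2.png

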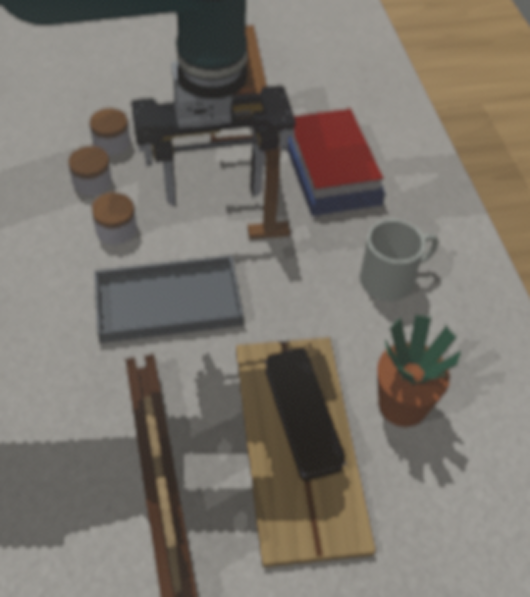

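Scene view shows three tins (crop 470,120; 530,77; 602,75), two templates in the rail (90,245; 165,215), the case on the shelf (260,350), the tray (380,210) and the rack, with peg tips at (523,153), (600,130) and (676,103). The side view agrees with this.

```bash
cat > h.py <<'E'
import numpy as np,cv2
from scipy.spatial.transform import Rotation as R
def plane(K,E,uv,z):
    uv=np.atleast_2d(uv).astype(float); d=np.c_[(uv-K[:2,2])/K[0,0],np.ones(len(uv))]@E[:3,:3].T
    o=E[:3,3]; return o+d*((z-o[2])/d[:,2])[:,None]
E
python3 - <<'E'
from h import *
Z={n:np.load(f"pics/{n}0.npz") for n in("scene","side")}
def p(n,uv,z):
    uv=np.array(uv,float)/(800/290 if n=="scene" else 1.9635)+((110,115) if n=="scene" else (130,80))-0.25
    return plane(Z[n]["K"],Z[n]["E"],uv,z)
L={("scene","ledge",.015):[(112,355),(340,288),(371,365),(135,445)],("side","ledge",.015):[(237,345),(330,340),(372,548),(263,557)],
("scene","case",.061):[(190,355),(315,304),(328,340),(205,402)],("side","case",.061):[(268,355),(302,347),(343,465),(308,475)],
("scene","tray",.025):[(317,160),(388,138),(450,252),(373,283)],("side","tray",.025):[(97,268),(235,260),(242,325),(100,338)],
("scene","tins",.05):[(469,119),(531,76),(603,75)],("side","tins",.05):[(109,122),(89,160),(113,210)],
("scene","rail",.036):[(50,285),(288,190),(297,210),(63,315)],("side","rail",.036):[(127,362),(153,357)],
("scene","ttop",.148):[(57,240),(117,218),(132,203),(187,185)],
("scene","pegtip",.165):[(523,153),(600,130),(676,103)],("scene","pegroot",.165):[(545,192),(622,165),(698,143)],("side","pegtip",.165):[(222,163),(229,208)],("side","pegroot",.165):[(262,208)],
("scene","books",.055):[(570,320),(690,260),(735,320),(610,380)],("scene","mug",.09):[(482,397)],("side","mug",.09):[(394,245)],("side","plant",.07):[(414,372)]}
for k,v in L.items():
    q=p(k[0],v,k[2]);print(k,q[:,:2].round(3).tolist(),"c",q[:,:2].mean(0).round(3))
E
```

```text
('scene', 'ledge', 0.015) [[0.549, -0.38], [0.574, -0.096], [0.687, -0.102], [0.671, -0.39]] c [ 0.62  -0.242]
('side', 'ledge', 0.015) [[0.564, -0.1], [0.69, -0.113], [0.669, -0.39], [0.545, -0.379]] c [ 0.617 -0.245]
('scene', 'case', 0.061) [[0.612, -0.297], [0.608, -0.139], [0.658, -0.143], [0.675, -0.3]] c [ 0.638 -0.22 ]
('side', 'case', 0.061) [[0.595, -0.15], [0.64, -0.145], [0.651, -0.308], [0.609, -0.313]] c [ 0.624 -0.229]
('scene', 'tray', 0.025) [[0.391, -0.053], [0.396, 0.045], [0.588, 0.047], [0.59, -0.058]] c [ 0.491 -0.005]
('side', 'tray', 0.025) [[0.388, 0.054], [0.585, 0.037], [0.575, -0.076], [0.385, -0.065]] c [ 0.483 -0.013]
('scene', 'tins', 0.05) [[0.428, 0.147], [0.397, 0.252], [0.434, 0.34]] c [0.42  0.246]
('side', 'tins', 0.05) [[0.427, 0.335], [0.39, 0.251], [0.419, 0.139]] c [0.412 0.242]
('scene', 'rail', 0.036) [[0.438, -0.421], [0.426, -0.106], [0.459, -0.106], [0.485, -0.418]] c [ 0.452 -0.263]
('side', 'rail', 0.036) [[0.418, -0.115], [0.451, -0.113]] c [ 0.435 -0.114]
('scene', 'ttop', 0.148) [[0.457, -0.392], [0.456, -0.32], [0.443, -0.298], [0.445, -0.231]] c [ 0.45 -0.31]
('scene', 'pegtip', 0.165) [[0.575, 0.144], [0.582, 0.243], [0.584, 0.345]] c [0.58  0.244]
('scene', 'pegroot', 0.165) [[0.635, 0.143], [0.637, 0.242], [0.646, 0.339]] c [0.639 0.241]
('side', 'pegtip', 0.165) [[0.576, 0.096], [0.571, 0.013]] c [0.574 0.055]
('side', 'pegroot', 0.165) [[0.614, 0.006]] c [0.614 0.006]
('scene', 'books', 0.055) [[0.747, 0.129], [0.732, 0.299], [0.825, 0.306], [0.834, 0.135]] c [0.785 0.217]
('scene', 'mug', 0.09) [[0.809, -0.017]] c [ 0.809 -0.017]
('side', 'mug', 0.09) [[0.795, -0.023]] c [ 0.795 -0.023]
('side', 'plant', 0.07) [[0.767, -0.209]] c [ 0.767 -0.209]
```

Request:
servo_tool(commands=[-0.22,0,-0.1,0,0,0,0.094,-0.22,0,-0.1,0,0,0,0.094,-0.22,0,-0.1,0,0,0,0.094,-0.22,0,-0.1,0,0,0,0.094,-0.22,0,-0.1,0,0,0,0.094,-0.22,0,-0.1,0,0,0,0.094,-0.22,0,-0.1,0,0,0,0.094])

```text
time: 2.17
tool_pos: [0.5499, -0.2185, 0.3157]
ee_rot: [-3.14, -0.001, 1.573]
wrist_force: [-0.8, 0.6, -0.2]
width: 0.094
finger_force: 0.0
```

```bash
cat >> h.py <<'E'
def look(tag):
    from bench import robot,snapshot
    o=robot.get_obs(); s=snapshot("wrist"); cv2.imwrite(f"pics/{tag}.png",s["img"])
    T=np.eye(4);T[:3,:3]=R.from_euler("xyz",o["ee_rot"]).as_matrix();T[:3,3]=o["tool_pos"]
    np.savez(f"pics/{tag}.npz",K=s["camera_matrix"],E=T@s["hand_eye"]); return s,s["camera_matrix"],T@s["hand_eye"]
def fplane(K,E,uv,z):
    uv=np.atleast_2d(uv).astype(float); a=(uv-K[:2,2])/K[0,0]; r=np.linalg.norm(a,axis=1)+1e-9
    d=np.c_[a*(np.sin(r)/r)[:,None],np.cos(r)]@E[:3,:3].T; o=E[:3,3]; return o+d*((z-o[2])/d[:,2])[:,None]
def fproj(K,E,P):
    c=(np.atleast_2d(P)-E[:3,3])@E[:3,:3]; n=np.linalg.norm(c[:,:2],axis=1)+1e-9
    return K[:2,2]+K[0,0]*c[:,:2]/n[:,None]*np.arctan2(n,c[:,2])[:,None]
def state():
    from bench import robot
    o=robot.get_obs();print("t",round(float(o["time"]),2),o["tool_pos"].round(4),o["ee_rot"].round(3),o["width"].round(4),"F",o["wrist_force"].round(1))
E
python3 - <<'E'
from h import *
state();s,K,E=look("w1");print(K.round(1).tolist(),E.round(3).tolist())
E
```

```text
Traceback (most recent call last):
  File "h.py", line 19, in state
    o=robot.get_obs();print("t",round(float(o["time"]),2),o["tool_pos"].round(4),o["ee_rot"].round(3),o["width"].round(4),"F",o["wrist_force"].round(1))
                                                                                                      ^^^^^^^^^^^^^^^^
AttributeError: 'float' object has no attribute 'round'
```

```bash
sed -i 's/o\["width"\].round(4)/round(float(o["width"]),4)/' h.py
python3 - <<'E'
from h import *
state();s,K,E=look("w1");print(K.round(1).tolist(),E.round(3).tolist())
from bench import spotter
for n in["case","template0","tin0","tray","ledge"]:
    print(n,[(round(d["conf"],2),np.round(d["box"]).tolist()) for d in spotter.trace(n,s)])
E
```

```text
t 2.17 [ 0.5499 -0.2185  0.3157] [-3.140e+00 -1.000e-03  1.573e+00] 0.094 F [-0.8  0.6 -0.2]
[[297.3, 0.0, 256.9], [0.0, 297.3, 188.8], [0.0, 0.0, 1.0]] [[1.0, 0.002, -0.001, 0.551], [0.002, -0.968, -0.252, -0.145], [-0.001, 0.252, -0.968, 0.484], [0.0, 0.0, 0.0, 1.0]]
case [(0.75, [285.0, 108.0, 46.0, 110.0])]
template0 [(0.82, [164.0, 166.0, 31.0, 59.0]), (0.6, [174.0, 223.0, 30.0, 58.0])]
tin0 []
tray [(0.69, [151.0, 1.0, 126.0, 64.0])]
ledge [(0.63, [251.0, 79.0, 94.0, 178.0])]
```

View pics/w1.png

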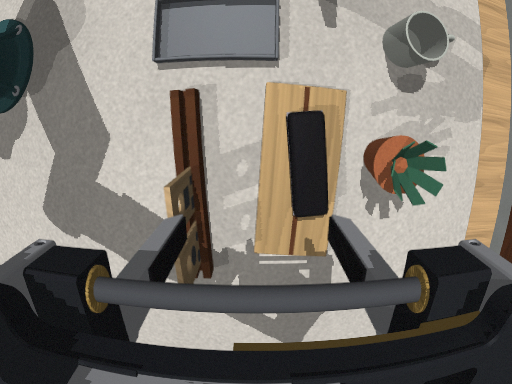

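The wrist view shows the case at (308,163), the shelf line from (307,87) to (291,254), the rail's left end at (171–198,90), template tops near (178,180) and (187,240), and the tray's near edge from (155,60) to (278,58).

```bash
python3 - <<'E'
from h import *
z=np.load("pics/w1.npz");K,E=z["K"],z["E"]
f=lambda n,uv,h:print(n,fplane(K,E,uv,h)[:,:2].round(3).tolist())
f("case",[(288,113),(324,111),(328,214),(295,217)],.061)
f("ledge",[(266,82),(347,90),(328,250),(255,250)],.015)
f("line",[(307,87),(291,254)],.015)
f("rail",[(171,90),(197,89),(213,277)],.036)
f("tray",[(154,60),(279,58),(278,0),(155,0)],.025)
E
python3 - <<'E'
import cv2
a=cv2.imread("pics/w1.png")[80:290,140:240];cv2.imwrite("pics/w1c.png",cv2.resize(a,None,fx=2.8,fy=2.8,interpolation=2))
E
```

```text
case [[0.594, -0.144], [0.646, -0.14], [0.66, -0.295], [0.608, -0.299]]
ledge [[0.564, -0.096], [0.694, -0.103], [0.677, -0.38], [0.547, -0.378]]
line [[0.629, -0.102], [0.611, -0.386]]
rail [[0.419, -0.106], [0.46, -0.107], [0.473, -0.422]]
tray [[0.387, -0.054], [0.584, -0.059], [0.583, 0.039], [0.385, 0.051]]
```

View pics/w1c.png

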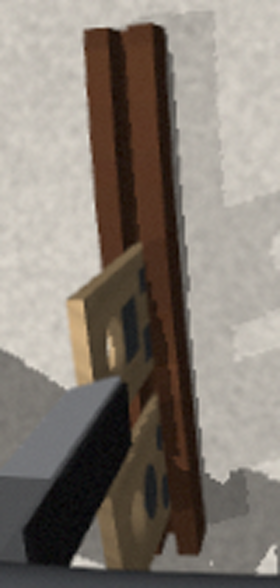

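The case, shelf, tray and rail agree across all three cameras. Next I grasp the case.

Request:
servo_tool(commands=[0,0.077,0.08,0,0,-5,0.094,0,0.077,0.12,0,0,-5,0.094,0,0.077,0.18,0,0,-5,0.094,0,0.077,0.24,0,0,-5,0.094,0,0.077,0.271,0,0,-5,0.094,0,0.077,0.271,0,0,-5,0.094,0,0.077,0.271,0,0,-5,0.045,0,0.077,0.271,0,0,-5,0.045,0,0.077,0.271,0,0,-5,0.045,0,0.077,0.271,0,0,-5,0.045])

```text
time: 3.72
tool_pos: [0.6276, -0.2203, 0.0469]
ee_rot: [3.14, 0.001, 1.658]
wrist_force: [0.2, -0.2, -0.7]
width: 0.0571
finger_force: 0.0
```

Request:
servo_tool(commands=[0,0,0,0,0,0,0.045,0,0,0,0,0,0,0.045,0,0,0,0,0,0,0.045,0,0,-0.06,0,0,0,0.045,0,0,-0.12,0,0,0,0.045,0.04,-0.02,-0.13,0,0,-10,0.045,0.09,-0.045,-0.13,0,0,-20,0.045,0.14,-0.07,-0.13,0,0,-30,0.045,0.18,-0.1,-0.13,0,0,-40,0.045,0.2255,-0.1228,-0.13,0,0,-50,0.045])

```text
time: 4.97
tool_pos: [0.4834, -0.0048, 0.1743]
ee_rot: [-3.141, -0.001, 2.536]
wrist_force: [0.5, 0.6, -0.3]
width: 0.0541
finger_force: 30.0
```

```bash
python3 -c "
from h import *
state()"
```

```text
t 4.97 [ 0.4834 -0.0048  0.1743] [-3.141e+00 -1.000e-03  2.536e+00] 0.0541 F [ 0.5  0.6 -0.3]
```

Request:
servo_tool(commands=[0,0,0,0,0,-10,0.045,0,0,0.01,0,0,-20,0.045,0,0,0.03,0,0,-30,0.045,0,0,0.07,0,0,-33,0.045,0,0,0.11,0,0,-33,0.045,0,0,0.13,0,0,-33,0.045,0,0,0.139,0,0,-33,0.045,0,0,0.139,0,0,-33,0.045,0,0,0.139,0,0,-33,0.064,0,0,0.139,0,0,-33,0.064])

```text
time: 6.22
tool_pos: [0.4855, -0.0061, 0.0368]
ee_rot: [-3.142, 0.001, 3.107]
wrist_force: [0.1, 0.5, 0.3]
width: 0.0636
finger_force: 0.0
```

Request:
servo_tool(commands=[0,0,0,0,0,0,0.066,0,0,0,0,0,0,0.066,0,0,-0.06,0,0,0,0.07,0,0,-0.12,0,0,0,0.094,0,0,-0.18,0,0,10,0.094,0,0,-0.24,0,0,20,0.094,0,0,-0.28,0,0,30,0.094,0,0,-0.28,0,0,40,0.094,0,0,-0.28,0,0,50,0.094,0,0,-0.28,0,0,60,0.094])

```text
time: 7.48
tool_pos: [0.485, -0.0061, 0.3166]
ee_rot: [3.141, 0.0, 2.054]
wrist_force: [-0.6, 0.5, 0.3]
width: 0.094
finger_force: 0.0
```

Request:
servo_tool(commands=[0.06,0.01,0,0,0,10,0.094,0.12,0.02,0,0,0,20,0.094,0.17,0.03,0,0,0,28,0.094,0.2124,0.0392,0,0,0,28,0.094,0.2124,0.0392,0,0,0,28,0.094,0.2124,0.0392,0,0,0,28,0.094])

```text
time: 8.22
tool_pos: [0.42, 0.1995, 0.3164]
ee_rot: [3.141, 0.001, 1.571]
wrist_force: [0.5, -0.7, -0.6]
width: 0.0939
finger_force: 0.0
```

Run:
```python
from h import *
from bench import spotter
state();s,K,E=look("w2")
for n in["tin0","case","tray","rack"]:
  for d in spotter.trace(n,s):
    m=d["region"].astype(np.uint8);c=cv2.moments(m);c=(c["m10"]/c["m00"],c["m01"]/c["m00"])
    print(n,round(d["conf"],2),np.round(d["box"]).tolist(),fplane(K,E,c,.05)[0].round(3))
```

```text
t 8.22 [0.42   0.1995 0.3164] [3.141e+00 1.000e-03 1.571e+00] 0.0939 F [ 0.5 -0.7 -0.6]
tin0 0.77 [214.0, 105.0, 44.0, 40.0] [0.39  0.257 0.05 ]
tin0 0.74 [239.0, 45.0, 42.0, 43.0] [0.427 0.342 0.05 ]
tin0 0.56 [234.0, 167.0, 44.0, 48.0] [0.42  0.154 0.05 ]
case 0.57 [250.0, 259.0, 90.0, 28.0] [0.482 0.016 0.05 ]
tray 0.82 [236.0, 242.0, 106.0, 47.0] [0.456 0.052 0.05 ]
rack 0.78 [367.0, 35.0, 99.0, 215.0] [0.709 0.242 0.05 ]
```

View pics/w2.png

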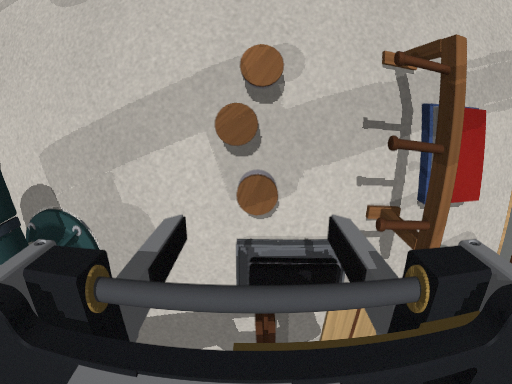

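The wrist view shows lids at (262,65), (236,124) and (258,194), peg tips at (400,60), (394,144) and (382,224), and the case in the tray at (295,270).

Run:
```python
from h import *
z=np.load("pics/w2.npz");K,E=z["K"],z["E"]
im=cv2.imread("pics/w2.png");hsv=cv2.cvtColor(im,cv2.COLOR_BGR2HSV)
m=((hsv[...,1]>110)&(hsv[...,0]<20)&(hsv[...,2]>60)).astype(np.uint8);m[:,300:]=0;m[225:]=0;m=cv2.medianBlur(m,5)
n,l,st,c=cv2.connectedComponentsWithStats(m)
for i in range(1,n):
    if st[i,4]>200: print(st[i],c[i].round(1),fplane(K,E,c[i],.05)[0].round(4))
print(fplane(K,E,[(398,60),(392,144),(379,224)],.165).round(3).tolist(),fplane(K,E,[(450,68),(442,149),(431,226)],.165).round(3).tolist())
print("rail top",fplane(K,E,[(443,40),(465,38)],.183).round(3).tolist())
```

```text
[ 241   45   42   41 1401] [261.5  65. ] [0.4273 0.3435 0.05  ]
[ 216  103   42   42 1385] [236.  123.8] [0.3904 0.257  0.05  ]
[ 237  175   41   40 1268] [256.9 194.4] [0.4207 0.1504 0.05  ]
[[0.582, 0.342, 0.165], [0.577, 0.243, 0.165], [0.57, 0.145, 0.165]] [[0.659, 0.343, 0.165], [0.651, 0.24, 0.165], [0.65, 0.139, 0.165]]
rail top [[0.636, 0.372, 0.183], [0.672, 0.382, 0.183]]
```

Request:
servo_tool(commands=[-0.0496,0,0.05,0,0,0,0.094,-0.0496,0,0.11,0,0,0,0.094,-0.0496,0,0.17,0,0,0,0.094,-0.0496,0,0.23,0,0,0,0.094,-0.0496,0,0.287,0,0,0,0.094,-0.0496,0,0.287,0,0,0,0.094,-0.0496,0,0.287,0,0,0,0.05,-0.0496,0,0.287,0,0,0,0.05,-0.0496,0,0.287,0,0,0,0.05,-0.0496,0,0.287,0,0,0,0.05])

```text
time: 9.72
tool_pos: [0.4208, 0.1506, 0.0314]
ee_rot: [3.139, -0.001, 1.571]
wrist_force: [-1.7, -0.4, 6.2]
width: 0.0639
finger_force: 30.0
```

Request:
servo_tool(commands=[0,0,0,0,0,0,0.05,0,0,-0.06,0,0,0,0.05,0,0,-0.12,0,0,0,0.05,-0.054,0.0225,-0.15,0,0,0,0.05,-0.108,0.045,-0.15,0,0,0,0.05,-0.162,0.067,-0.15,0,0,0,0.05,-0.2155,0.0895,-0.15,0,0,0,0.05,-0.27,0.112,-0.15,0,0,0,0.05,-0.323,0.134,-0.15,0,0,0,0.05,-0.375,0.156,-0.15,0,0,0,0.05])

```text
time: 10.98
tool_pos: [0.5764, -0.2265, 0.1793]
ee_rot: [3.142, -0.0, 1.571]
wrist_force: [0.3, 1.0, -2.4]
width: 0.0637
finger_force: 30.0
```

Request:
servo_tool(commands=[-0.055,0.023,0,0,0,0,0.05,-0.0935,0.039,0.03,0,0,0,0.05,-0.0935,0.039,0.08,0,0,0,0.05,-0.0935,0.039,0.115,0,0,0,0.05,-0.0935,0.039,0.134,0,0,0,0.05,-0.0935,0.039,0.134,0,0,0,0.05,-0.0935,0.039,0.134,0,0,0,0.084,-0.0935,0.039,0.134,0,0,0,0.084,-0.0935,0.039,0.134,0,0,0,0.084,-0.0935,0.039,0.08,0,0,0,0.09])

```text
time: 12.22
tool_pos: [0.6117, -0.3162, 0.0934]
ee_rot: [-3.131, -0.007, 1.571]
wrist_force: [-0.1, -1.0, 0.0]
width: 0.0892
finger_force: 0.0
```

Request:
servo_tool(commands=[0,0,-0.05,0,0,0,0.094,0,0,-0.11,0,0,0,0.094,0,-0.02,-0.17,0,0,0,0.094,0.06,-0.04,-0.19,0,0,0,0.094,0.11,-0.06,-0.19,0,0,0,0.094,0.17,-0.08,-0.19,0,0,0,0.094,0.22,-0.1,-0.19,0,0,0,0.094,0.28,-0.12,-0.19,0,0,0,0.094,0.33,-0.14,-0.19,0,0,0,0.094,0.38,-0.16,-0.19,0,0,0,0.094])

```text
time: 13.48
tool_pos: [0.454, 0.0634, 0.2899]
ee_rot: [3.14, -0.0, 1.571]
wrist_force: [-0.3, 1.0, -0.5]
width: 0.0941
finger_force: 0.0
```

Request:
servo_tool(commands=[0.06,-0.02,0,0,0,0,0.094,0.12,-0.036,0,0,0,0,0.094,0.138,-0.036,0,0,0,0,0.094,0.138,-0.036,0,0,0,0,0.094,0.138,-0.036,0,0,0,0,0.094])

```text
time: 14.1
tool_pos: [0.4191, 0.199, 0.2896]
ee_rot: [3.141, 0.001, 1.57]
wrist_force: [0.5, -0.8, -0.8]
width: 0.0938
finger_force: 0.0
```

```bash
cat >> h.py <<'E'
def tins(tag,h=.05):
    s,K,E=look(tag); im=s["img"]; hsv=cv2.cvtColor(im,cv2.COLOR_BGR2HSV)
    m=((hsv[...,1]>110)&(hsv[...,0]<20)&(hsv[...,2]>60)).astype(np.uint8); m[225:]=0;m=cv2.medianBlur(m,5)
    n,l,st,c=cv2.connectedComponentsWithStats(m)
    for i in range(1,n):
        if st[i,4]>200: print(st[i],fplane(K,E,c[i],h)[0].round(4))
E
python3 - <<'E'
from h import *
state();tins("w3")
from bench import snapshot,spotter
s=snapshot("scene");cv2.imwrite("pics/sc3.png",s["img"])
for n in["tin0","case","template0"]:
  for d in spotter.trace(n,s):
    b=d["box"];print(n,round(d["conf"],2),np.round(b).tolist(),plane(s["camera_matrix"],s["extrinsics"],(b[0]+b[2]/2,b[1]+b[3]*.4),.05)[0].round(3))
E
```

```text
t 14.1 [0.4191 0.199  0.2896] [3.141e+00 1.000e-03 1.570e+00] 0.0938 F [ 0.5 -0.8 -0.8]
[ 411   30   85  195 5357] [0.7672 0.2776 0.05  ]
[ 240   40   46   44 1584] [0.4271 0.3434 0.05  ]
[ 213  102   45   45 1579] [0.3902 0.257  0.05  ]
[405 138  52  17 404] [0.6864 0.2323 0.05  ]
[373 210  33  15 399] [0.6243 0.1197 0.05  ]
tin0 0.71 [318.0, 137.0, 19.0, 19.0] [0.444 0.332 0.05 ]
tin0 0.64 [160.0, 241.0, 25.0, 23.0] [ 0.621 -0.322  0.05 ]
tin0 0.59 [292.0, 135.0, 18.0, 21.0] [0.4   0.247 0.05 ]
case 0.28 [319.0, 134.0, 19.0, 19.0] [0.436 0.341 0.05 ]
template0 0.87 [160.0, 182.0, 18.0, 26.0] [ 0.408 -0.263  0.05 ]
template0 0.58 [131.0, 195.0, 27.0, 27.0] [ 0.422 -0.356  0.05 ]
```

Request:
servo_tool(commands=[0.057,-0.029,0.02,0,0,0,0.094,0.057,-0.029,0.08,0,0,0,0.094,0.057,-0.029,0.14,0,0,0,0.094,0.057,-0.029,0.2,0,0,0,0.094,0.057,-0.029,0.245,0,0,0,0.094,0.057,-0.029,0.26,0,0,0,0.094,0.057,-0.029,0.26,0,0,0,0.05,0.057,-0.029,0.26,0,0,0,0.05,0.057,-0.029,0.26,0,0,0,0.05,0.057,-0.029,0.26,0,0,0,0.05])

```text
time: 15.6
tool_pos: [0.3905, 0.2574, 0.0314]
ee_rot: [3.14, -0.002, 1.571]
wrist_force: [-2.4, -0.4, 6.4]
width: 0.0639
finger_force: 30.0
```

Request:
servo_tool(commands=[0,0,0,0,0,0,0.05,0,0,-0.06,0,0,0,0.05,0,0,-0.12,0,0,0,0.05,-0.054,0.025,-0.15,0,0,0,0.05,-0.108,0.05,-0.15,0,0,0,0.05,-0.162,0.075,-0.15,0,0,0,0.05,-0.217,0.1,-0.15,0,0,0,0.05,-0.271,0.125,-0.15,0,0,0,0.05,-0.325,0.149,-0.15,0,0,0,0.05,-0.379,0.174,-0.15,0,0,0,0.05])

```text
time: 16.85
tool_pos: [0.5645, -0.1241, 0.1794]
ee_rot: [3.141, 0.0, 1.571]
wrist_force: [0.7, 0.4, -2.3]
width: 0.0634
finger_force: 30.0
```

Request:
servo_tool(commands=[-0.05,0.023,0,0,0,0,0.05,-0.1,0.046,0,0,0,0,0.05,-0.122,0.056,0.03,0,0,0,0.05,-0.122,0.056,0.08,0,0,0,0.05,-0.122,0.056,0.115,0,0,0,0.05,-0.122,0.056,0.134,0,0,0,0.05,-0.122,0.056,0.134,0,0,0,0.05,-0.122,0.056,0.134,0,0,0,0.084,-0.122,0.056,0.134,0,0,0,0.084,-0.122,0.056,0.134,0,0,0,0.084])

```text
time: 18.1
tool_pos: [0.6204, -0.2444, 0.0462]
ee_rot: [3.14, 0.001, 1.571]
wrist_force: [0.1, -0.5, -1.1]
width: 0.0837
finger_force: 0.0
```

Request:
servo_tool(commands=[0,0,-0.05,0,0,0,0.09,0,0,-0.11,0,0,0,0.094,0.055,-0.018,-0.15,0,0,0,0.094,0.11,-0.036,-0.19,0,0,0,0.094,0.165,-0.054,-0.23,0,0,0,0.094,0.22,-0.072,-0.25,0,0,0,0.094,0.28,-0.092,-0.25,0,0,0,0.094,0.34,-0.112,-0.25,0,0,0,0.094,0.4,-0.132,-0.25,0,0,0,0.094,0.45,-0.148,-0.25,0,0,0,0.094])

```text
time: 19.35
tool_pos: [0.4749, 0.1957, 0.2961]
ee_rot: [3.14, -0.0, 1.571]
wrist_force: [1.8, 0.1, 0.3]
width: 0.0941
finger_force: 0.0
```

Request:
servo_tool(commands=[0.05,-0.018,0,0,0,0,0.094,0.05,-0.018,0,0,0,0,0.094,0.05,-0.018,0,0,0,0,0.094])

```text
time: 19.73
tool_pos: [0.4579, 0.2436, 0.2957]
ee_rot: [3.141, 0.001, 1.571]
wrist_force: [0.4, 0.1, -0.3]
width: 0.0941
finger_force: 0.0
```

Run:
```python
from h import *
state();tins("w4")
```

```text
t 19.73 [0.4579 0.2436 0.2957] [3.141e+00 1.000e-03 1.571e+00] 0.0941 F [ 0.4  0.1 -0.3]
[ 367   63  110  162 6924] [0.7454 0.2665 0.05  ]
[ 213   72   44   44 1559] [0.4277 0.3441 0.05  ]
```

Request:
servo_tool(commands=[0.05,-0.015,0,0,0,0,0.094,0.1,-0.03,0.03,0,0,0,0.094,0.1,-0.03,0.09,0,0,0,0.094,0.1,-0.03,0.15,0,0,0,0.094,0.1,-0.03,0.21,0,0,0,0.094,0.1,-0.03,0.25,0,0,0,0.094,0.1,-0.03,0.265,0,0,0,0.094,0.1,-0.03,0.265,0,0,0,0.05,0.1,-0.03,0.265,0,0,0,0.05,0.1,-0.03,0.265,0,0,0,0.05])

```text
time: 21.02
tool_pos: [0.4289, 0.3448, 0.0328]
ee_rot: [3.139, -0.002, 1.571]
wrist_force: [-3.5, -0.5, 2.8]
width: 0.0673
finger_force: 1.6
```

Request:
servo_tool(commands=[0,0,0,0,0,0,0.05,0,0,0,0,0,0,0.05,0,0,-0.06,0,0,0,0.05,0,0,-0.12,0,0,0,0.05,-0.05,0.019,-0.15,0,0,0,0.05,-0.1,0.038,-0.15,0,0,0,0.05,-0.15,0.057,-0.15,0,0,0,0.05,-0.2,0.077,-0.15,0,0,0,0.05,-0.25,0.096,-0.15,0,0,0,0.05,-0.3,0.115,-0.15,0,0,0,0.05])

```text
time: 22.28
tool_pos: [0.5432, 0.0422, 0.1804]
ee_rot: [3.141, 0.0, 1.571]
wrist_force: [1.0, 0.5, -2.7]
width: 0.0635
finger_force: 30.0
```

Request:
servo_tool(commands=[-0.05,0.019,0,0,0,0,0.05,-0.1,0.038,0,0,0,0,0.05,-0.15,0.057,0,0,0,0,0.05,-0.2,0.076,0,0,0,0,0.05,-0.213,0.081,0.03,0,0,0,0.05,-0.213,0.081,0.085,0,0,0,0.05,-0.213,0.081,0.115,0,0,0,0.05,-0.213,0.081,0.133,0,0,0,0.05,-0.213,0.081,0.133,0,0,0,0.05,-0.213,0.081,0.133,0,0,0,0.084])

```text
time: 23.52
tool_pos: [0.6249, -0.1694, 0.049]
ee_rot: [3.139, 0.001, 1.571]
wrist_force: [-0.1, -0.6, 0.1]
width: 0.0707
finger_force: 0.0
```

Request:
servo_tool(commands=[0,0,0,0,0,0,0.084,0,0,0,0,0,0,0.084,0,0,-0.06,0,0,0,0.094,0,0,-0.12,0,0,0,0.094,0,0,-0.18,0,0,0,0.094,-0.03,-0.05,-0.24,0,0,0,0.094,-0.05,-0.1,-0.27,0,0,0,0.094,-0.05,-0.1,-0.27,0,0,0,0.094,-0.05,-0.1,-0.27,0,0,0,0.094])

```text
time: 24.65
tool_pos: [0.5237, -0.2195, 0.3186]
ee_rot: [3.139, 0.001, 1.57]
wrist_force: [0.2, 0.5, -0.7]
width: 0.0944
finger_force: 0.0
```

Run:
```python
from h import *
state();tins("w5",.065)
```

```text
t 24.65 [ 0.5237 -0.2195  0.3186] [3.139e+00 1.000e-03 1.570e+00] 0.0944 F [ 0.2  0.5 -0.7]
[ 305   86   46   72 1851] [ 0.6249 -0.1666  0.065 ]
[186  89  15  86 681] [ 0.4329 -0.1703  0.065 ]
[ 198   88   22  131 1119] [ 0.4558 -0.1847  0.065 ]
[ 376  135   51   57 1587] [ 0.7451 -0.2073  0.065 ]
[ 301  160   43   46 1542] [ 0.6219 -0.2449  0.065 ]
[296 208  35  17 471] [ 0.6119 -0.301   0.065 ]
```

View pics/w5.png

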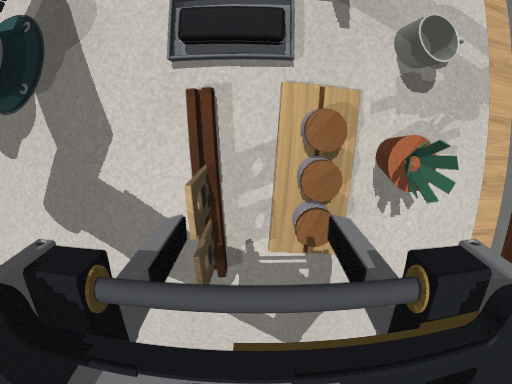

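The wrist view shows three tins in a row on the dark line at (325,130), (321,180) and (314,227), and the case flat in the tray. Next are the templates, so I look from above them.

Request:
servo_tool(commands=[-0.05,-0.02,0,0,0,0,0.094,-0.1,-0.04,0,0,0,0,0.094,-0.15,-0.06,0,0,0,0,0.094,-0.18,-0.074,0,0,0,0,0.094,-0.18,-0.074,0,0,0,0,0.094,-0.18,-0.074,0,0,0,0,0.094])

```text
time: 25.45
tool_pos: [0.4508, -0.398, 0.3155]
ee_rot: [-3.14, -0.003, 1.572]
wrist_force: [0.8, 0.2, -0.9]
width: 0.0941
finger_force: 0.0
```

Run:
```python
from h import *
from bench import spotter
state();s,K,E=look("w6")
for d in spotter.trace("template0",s):print(round(d["conf"],2),np.round(d["box"]).tolist())
print(fproj(K,E,[(.45,-.3,.148)]))
a=s["img"][20:230,180:340];cv2.imwrite("pics/w6c.png",cv2.resize(a,None,fx=2.8,fy=2.8,interpolation=2))
for z in np.load("pics/w6.npz"):pass
```

```text
t 25.45 [ 0.4508 -0.398   0.3155] [-3.140e+00 -3.000e-03  1.572e+00] 0.0941 F [ 0.8  0.2 -0.9]
0.7 [250.0, 115.0, 9.0, 63.0]
0.59 [244.0, 30.0, 13.0, 69.0]
0.38 [342.0, 43.0, 49.0, 46.0]
[[256.00314728  91.75931833]]
```

View pics/w6c.png

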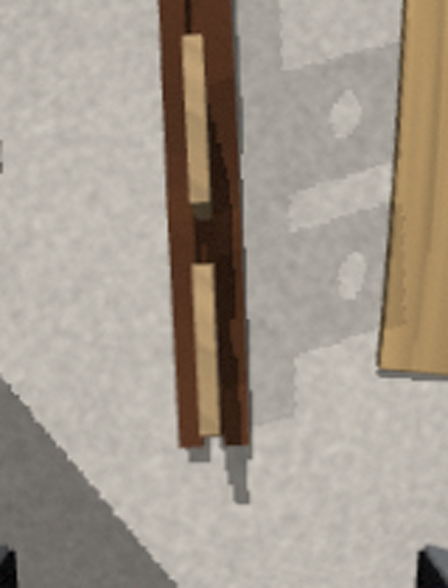

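The top-down crop shows two plate top edges, from (193,35) to (200,203) and from (204,264) to (210,435).

Run:
```python
from h import *
z=np.load("pics/w6.npz");K,E=z["K"],z["E"]
for e in ([(193,35),(200,203)],[(204,264),(210,435)]):
    p=fplane(K,E,np.array(e)/2.8+(180,20)-.3,.148);print(p.round(4).tolist(),"c",p.mean(0).round(4),"len",np.linalg.norm(p[1]-p[0]).round(4))
```

```text
[[0.4416, -0.2302, 0.148], [0.4446, -0.3005, 0.148]] c [ 0.4431 -0.2654  0.148 ] len 0.0703
[[0.4462, -0.3252, 0.148], [0.4486, -0.3953, 0.148]] c [ 0.4474 -0.3602  0.148 ] len 0.0701
```

Run:
```python
import cv2
a=cv2.imread("pics/w4.png")[20:240,330:500];cv2.imwrite("pics/w4c.png",cv2.resize(a,None,fx=2.7,fy=2.7,interpolation=2))
```

```text
(no output)
```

View pics/w4c.png

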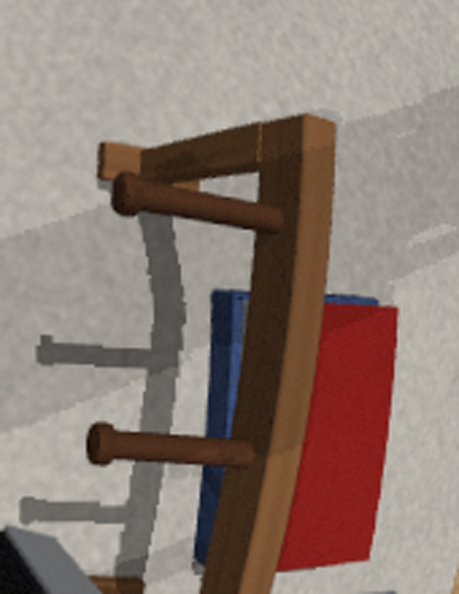

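Request:
servo_tool(commands=[0.05,-0.003,0.02,0,0,-2.4,0.094,0.1,-0.006,0.06,0,0,-2.4,0.094,0.1326,-0.0075,0.11,0,0,-2.4,0.094,0.1326,-0.0075,0.16,0,0,-2.4,0.06,0.1326,-0.0075,0.178,0,0,-2.4,0.04,0.1326,-0.0075,0.178,0,0,-2.4,0.02,0.1326,-0.0075,0.178,0,0,-2.4,0.0,0.1326,-0.0075,0.178,0,0,-2.4,0.0,0.1326,-0.0075,0.178,0,0,-2.4,0.0,0.1326,-0.0075,0.178,0,0,-2.4,0.0])

```text
time: 26.8
tool_pos: [0.4425, -0.2668, 0.14]
ee_rot: [3.141, 0.001, 1.612]
wrist_force: [-0.7, -0.3, -1.1]
width: 0.0272
finger_force: 0.0
```

The crop shows peg2's tip at (123,195) and root at (277,218), and peg1's tip at (97,445) and root at (247,453).

Request:
servo_tool(commands=[0,0,0.003,0,0,0,0.0,0,0,0.003,0,0,0,0.0,0,0,0.003,0,0,0,0.0,0,0,0.003,0,0,0,0.0,0,0,-0.04,0,0,0,0.0,0,0,-0.1,0,0,0,0.0,0,0,-0.12,0,0,0,0.0,0,0,-0.12,0,0,0,0.0])

```text
time: 27.8
tool_pos: [0.4431, -0.2671, 0.2618]
ee_rot: [3.138, 0.003, 1.613]
wrist_force: [0.9, 0.2, -1.1]
width: 0.0078
finger_force: 30.0
```

Run:
```python
from h import *
state()
z=np.load("pics/w4.npz");K,E=z["K"],z["E"]
c=lambda l:np.array(l)/2.7+(330,20)-.3
print(fplane(K,E,c([(123,195),(97,445)]),.165).round(4).tolist(),fplane(K,E,c([(277,218),(247,453)]),.165).round(4).tolist())
print(fplane(K,E,c([(303,115),(335,120),(240,590),(272,592)]),.183).round(4).tolist())
```

```text
t 27.8 [ 0.4431 -0.2671  0.2618] [3.138e+00 3.000e-03 1.613e+00] 0.0078 F [ 0.9  0.2 -1.1]
[[0.5823, 0.3436, 0.165], [0.5766, 0.2437, 0.165]] [[0.6554, 0.3414, 0.165], [0.6492, 0.2405, 0.165]]
[[0.6566, 0.3836, 0.183], [0.6736, 0.3843, 0.183], [0.6455, 0.1846, 0.183], [0.6633, 0.1825, 0.183]]
```

Request:
servo_tool(commands=[0.055,0.01,0,0,0,1,0.0,0.11,0.02,0,0,0,2,0.0,0.165,0.03,0,0,0,3,0.0,0.22,0.04,0,0,0,4,0.0,0.275,0.05,0,0,0,5,0.0,0.33,0.06,0,0,0,5.7,0.0,0.385,0.07,0,0,0,5.7,0.0,0.44,0.08,0,0,0,5.7,0.0,0.49,0.09,0,0,0,5.7,0.0,0.54,0.1,0,0,0,5.7,0.0])

```text
time: 29.05
tool_pos: [0.5188, 0.2787, 0.2568]
ee_rot: [-3.138, 0.002, 1.513]
wrist_force: [0.3, -0.5, -0.3]
width: 0.0078
finger_force: 30.0
```

```bash
cat >> h.py <<'E'
def go(x,y,z,yawdeg):
    from bench import robot
    o=robot.get_obs();M=R.from_euler("xyz",o["ee_rot"]);t=R.from_euler("xyz",[np.pi,0,np.radians(yawdeg)])
    print("shift",M.inv().apply(np.array([x,y,z])-o["tool_pos"]).round(4),"turn",(M.inv()*t).as_rotvec(degrees=True).round(1))
E
python3 - <<'E'
from h import *
state();go(.53,.341,.25,86.7);go(.53,.341,.2,86.7);go(.612,.341,.2,86.7)
E
```

```text
t 29.05 [0.5188 0.2787 0.2568] [-3.138e+00  2.000e-03  1.513e+00] 0.0078 F [ 0.3 -0.5 -0.3]
shift [0.0628 0.0076 0.0066] turn [-0.2  0.1  0. ]
shift [0.0629 0.0078 0.0566] turn [-0.2  0.1  0. ]
shift [0.0676 0.0896 0.0563] turn [-0.2  0.1  0. ]
```

Request:
servo_tool(commands=[0.05,0.006,0,0,0,0,0.0,0.065,0.006,0.02,0,0,0,0.0,0.065,0.006,0.06,0,0,0,0.0,0.065,0.006,0.06,0,0,0,0.0,0.065,0.006,0.06,0,0,0,0.0,0.065,0.006,0.06,0,0,0,0.0])

```text
time: 29.8
tool_pos: [0.5302, 0.3416, 0.2018]
ee_rot: [3.138, -0.002, 1.512]
wrist_force: [0.2, 0.7, 0.3]
width: 0.0075
finger_force: 30.0
```

Run:
```python
from h import *
state();go(.53,.341,.2,86.7);go(.612,.341,.2,86.7)
from bench import snapshot,spotter
s=snapshot("scene");cv2.imwrite("pics/sc7.png",s["img"])
from bench import robot
a=s["img"][110:230,260:400];cv2.imwrite("pics/sc7c.png",cv2.resize(a,None,fx=5,fy=5,interpolation=2))
```

```text
t 29.8 [0.5302 0.3416 0.2018] [ 3.138e+00 -2.000e-03  1.512e+00] 0.0075 F [0.2 0.7 0.3]
shift [-0.0006 -0.0002  0.0018] turn [ 0.2 -0.1 -0.1]
shift [0.0042 0.0817 0.0021] turn [ 0.2 -0.1 -0.1]
```

View pics/sc7c.png

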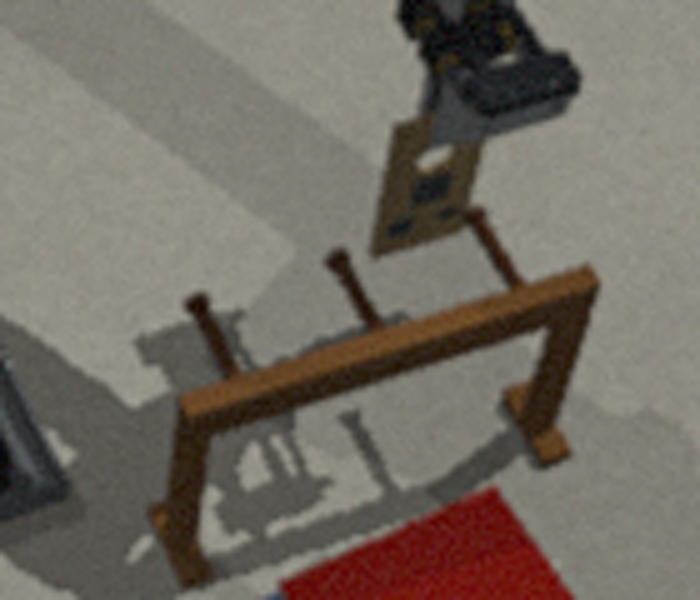

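The scene crop shows the hole at (433,158) in front of peg2's tip at (475,213). I check the alignment numerically.

Run:
```python
from h import *
from scipy import ndimage
z=np.load("pics/scene0.npz");K,E=z["K"],z["E"];o=E[:3,3]
def xplane(uv,x):
    d=E[:3,:3]@np.r_[(np.array(uv)-K[:2,2])/K[0,0],1];return o+d*((x-o[0])/d[0])
c=lambda p:np.array(p)/5+(260,110)-.4
print("hole",xplane(c((433,158)),.5302).round(4),"tip",xplane(c((475,213)),.5823).round(4),"tip z plane",plane(K,E,c((475,213)),.165).round(4),plane(K,E,c((338,257)),.165).round(4),plane(K,E,c((198,300)),.165).round(4))
print("plate top corners",xplane(c((395,122)),.53).round(4),"low",xplane(c((372,255)),.53).round(4),xplane(c((463,228)),.53).round(4))
P=np.array([[.5302,.343,.167]]);q=(P-o)@E[:3,:3];print("expected px",((q[:,:2]/q[:,2:]*K[0,0]+K[:2,2]+.4-(260,110))*5).round(1))
```

```text
hole [0.5302 0.3428 0.1626] tip [0.5823 0.3455 0.1625] tip z plane [[0.5838 0.3442 0.165 ]] [[0.5789 0.2441 0.165 ]] [[0.5725 0.1449 0.165 ]]
plate top corners [0.53   0.3055 0.219 ] low [0.53   0.3089 0.0709] [0.53   0.3835 0.0621]
expected px [[434.2 153.9]]
```

Request:
servo_tool(commands=[0.0015,0.02,0.001,0,0,0,0.0,0.0025,0.035,0.001,0,0,0,0.0,0.003,0.05,0.001,0,0,0,0.0,0.003,0.065,0.001,0,0,0,0.0,0.003,0.065,0.001,0,0,0,0.0])

```text
time: 30.48
tool_pos: [0.5954, 0.3407, 0.1994]
ee_rot: [3.14, -0.001, 1.512]
wrist_force: [0.0, 0.6, -0.4]
width: 0.0079
finger_force: 30.0
```

Request:
servo_tool(commands=[0.001,0.015,0,0,0,0,0.0,0.001,0.015,0.004,0,0,0,0.0,0.001,0.015,0.008,0,0,0,0.0,0.001,0.015,0.008,0,0,0,0.0,0.001,0.015,0.008,0,0,0,0.02,0.001,0.015,0.008,0,0,0,0.024,0.001,0.015,0.008,0,0,0,0.024,0.001,0.015,-0.02,0,0,0,0.024,0.001,0.015,-0.06,0,0,0,0.03,0.001,0.015,-0.1,0,0,0,0.04])

```text
time: 31.72
tool_pos: [0.6092, 0.3411, 0.2996]
ee_rot: [-3.141, 0.0, 1.513]
wrist_force: [0.9, 0.8, 0.5]
width: 0.0366
finger_force: 0.0
```

Run:
```python
from h import *
state();go(.45,-.1,.3,92.4);go(.45,.1,.3,92.4)
```

```text
t 31.73 [0.6092 0.3411 0.2996] [-3.141  0.     1.513] 0.0366 F [0.9 0.8 0.5]
shift [-4.495e-01 -1.335e-01 -3.000e-04] turn [-0.   0.  -5.7]
shift [-0.2499 -0.1451 -0.0004] turn [-0.   0.  -5.7]
```

Request:
servo_tool(commands=[-0.05,-0.01,0,0,0,0,0.06,-0.105,-0.02,0,0,0,-1,0.08,-0.16,-0.03,0,0,0,-2,0.094,-0.215,-0.04,0,0,0,-3,0.094,-0.27,-0.05,0,0,0,-4,0.094,-0.325,-0.06,0,0,0,-5,0.094,-0.38,-0.07,0,0,0,-5.7,0.094,-0.435,-0.08,0,0,0,-5.7,0.094,-0.49,-0.09,0,0,0,-5.7,0.094,-0.54,-0.1,0,0,0,-5.7,0.094])

```text
time: 32.98
tool_pos: [0.4777, -0.194, 0.2989]
ee_rot: [3.141, 0.001, 1.612]
wrist_force: [0.2, 0.7, -0.4]
width: 0.0938
finger_force: 0.0
```

Request:
servo_tool(commands=[0,0,0,0,0,0,0.094,0,0,0,0,0,0,0.094])

```text
time: 33.22
tool_pos: [0.4785, -0.1919, 0.2987]
ee_rot: [3.141, -0.0, 1.612]
wrist_force: [-0.2, -0.5, -0.4]
width: 0.0939
finger_force: 0.0
```

Run:
```python
from h import *
state();go(.4474,-.3602,.137,92.4)
from bench import snapshot,spotter
s=snapshot("scene");cv2.imwrite("pics/sc8.png",s["img"]);K,E=s["camera_matrix"],s["extrinsics"]
for n in["tin0","template0"]:
  for d in spotter.trace(n,s):
    b=d["box"];print(n,round(d["conf"],2),np.round(b).tolist(),plane(K,E,(b[0]+b[2]/2,b[1]+b[3]*.4),.065)[0].round(3))
a=s["img"][120:280,120:390];cv2.imwrite("pics/sc8c.png",cv2.resize(a,(800,474),interpolation=2))
```

```text
t 33.23 [ 0.4785 -0.1919  0.2987] [ 3.141 -0.     1.612] 0.0939 F [-0.2 -0.5 -0.4]
shift [-0.167  -0.0382  0.1616] turn [ 0. -0. -0.]
tin0 0.6 [208.0, 225.0, 22.0, 20.0] [ 0.632 -0.166  0.065]
tin0 0.6 [160.0, 241.0, 22.0, 22.0] [ 0.625 -0.327  0.065]
tin0 0.59 [185.0, 230.0, 18.0, 23.0] [ 0.621 -0.248  0.065]
template0 0.85 [129.0, 195.0, 28.0, 26.0] [ 0.432 -0.359  0.065]
template0 0.5 [350.0, 151.0, 18.0, 19.0] [0.555 0.394 0.065]
```

View pics/sc8c.png

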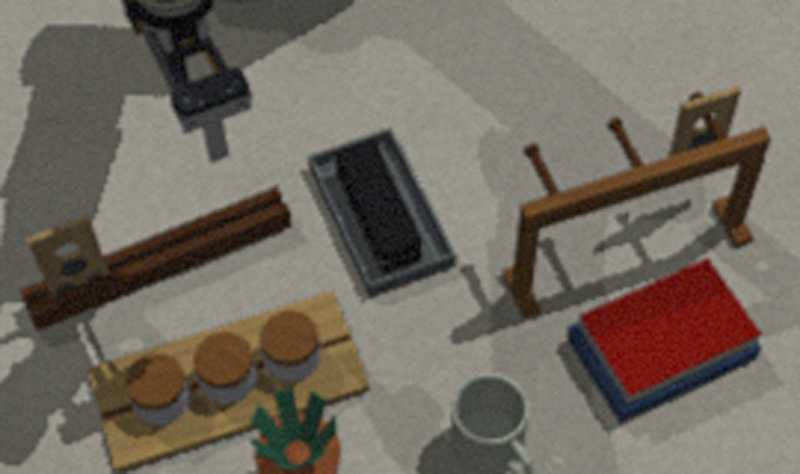

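The picture shows the first template hanging on peg2 at (705,120), the tins in a row, and the case flat in the tray. There is no fourth tin. Next I take the second template, at (65,250).

Request:
servo_tool(commands=[-0.055,-0.012,0,0,0,0,0.094,-0.11,-0.025,0.02,0,0,0,0.094,-0.167,-0.038,0.04,0,0,0,0.094,-0.167,-0.038,0.09,0,0,0,0.08,-0.167,-0.038,0.14,0,0,0,0.05,-0.167,-0.038,0.163,0,0,0,0.03,-0.167,-0.038,0.163,0,0,0,0.0,-0.167,-0.038,0.163,0,0,0,0.0,-0.167,-0.038,0.163,0,0,0,0.0,-0.167,-0.038,0.163,0,0,0,0.0])

```text
time: 34.62
tool_pos: [0.4481, -0.361, 0.137]
ee_rot: [3.14, 0.002, 1.613]
wrist_force: [0.3, 0.5, -1.0]
width: 0.0274
finger_force: 0.0
```

Request:
servo_tool(commands=[0,0,0,0,0,0,0.0,0,0,0,0,0,0,0.0,0,0,0,0,0,0,0.0])

```text
time: 35.0
tool_pos: [0.4474, -0.3607, 0.1357]
ee_rot: [3.141, 0.0, 1.613]
wrist_force: [0.2, -0.2, 0.9]
width: 0.008
finger_force: 30.0
```

Request:
servo_tool(commands=[0,0,-0.04,0,0,0,0.0,0,0,-0.1,0,0,0,0.0,0.05,0.008,-0.125,0,0,0,0.0,0.1,0.016,-0.125,0,0,1,0.0,0.15,0.025,-0.125,0,0,2,0.0,0.2,0.034,-0.125,0,0,3,0.0,0.25,0.043,-0.125,0,0,4,0.0,0.3,0.052,-0.125,0,0,5,0.0,0.35,0.061,-0.125,0,0,5.7,0.0,0.4,0.07,-0.125,0,0,5.7,0.0])

```text
time: 36.25
tool_pos: [0.5006, 0.0436, 0.2603]
ee_rot: [3.141, -0.0, 1.513]
wrist_force: [0.6, -0.7, -1.1]
width: 0.0078
finger_force: 30.0
```

Run:
```python
from h import *
state();go(.52,.144,.2,86.7)
```

```text
t 36.25 [0.5006 0.0436 0.2603] [ 3.141 -0.     1.513] 0.0078 F [ 0.6 -0.7 -1.1]
shift [0.1013 0.0136 0.0603] turn [ 0. -0. -0.]
```

Request:
servo_tool(commands=[0.05,0.0136,0.01,0,0,0,0.0,0.1,0.0136,0.03,0,0,0,0.0,0.1,0.0136,0.062,0,0,0,0.0,0.1,0.0136,0.062,0,0,0,0.0,0.1,0.0136,0.062,0,0,0,0.0])

```text
time: 36.88
tool_pos: [0.5205, 0.1407, 0.1995]
ee_rot: [3.14, -0.0, 1.512]
wrist_force: [-0.2, -0.4, -1.0]
width: 0.0081
finger_force: 30.0
```

Run:
```python
from h import *
state();go(.585,.143,.1975,86.7);go(.60,.1425,.1975,86.7)
```

```text
t 36.88 [0.5205 0.1407 0.1995] [ 3.14  -0.     1.512] 0.0081 F [-0.2 -0.4 -1. ]
shift [0.0061 0.0643 0.0021] turn [ 0.1 -0.  -0. ]
shift [0.0065 0.0793 0.0021] turn [ 0.1 -0.  -0. ]
```

Request:
servo_tool(commands=[0.004,0.02,0.002,0,0,0,0.0,0.006,0.035,0.002,0,0,0,0.0,0.006,0.05,0.002,0,0,0,0.0,0.006,0.064,0.002,0,0,0,0.0,0.006,0.064,0.002,0,0,0,0.0])

```text
time: 37.5
tool_pos: [0.5851, 0.143, 0.1961]
ee_rot: [-3.141, 0.0, 1.512]
wrist_force: [-0.5, 0.0, -0.7]
width: 0.0078
finger_force: 30.0
```

Request:
servo_tool(commands=[0,0.015,0,0,0,0,0.0,0,0.015,0.004,0,0,0,0.0,0,0.015,0.008,0,0,0,0.0,0,0.015,0.008,0,0,0,0.0,0,0.015,0.008,0,0,0,0.02,0,0.015,0.008,0,0,0,0.024,0,0.015,0.008,0,0,0,0.024,0,0.015,-0.02,0,0,0,0.024,0,0.015,-0.06,0,0,0,0.03,0,0.015,-0.11,0,0,0,0.04])

```text
time: 38.75
tool_pos: [0.5987, 0.1424, 0.3065]
ee_rot: [-3.139, 0.0, 1.513]
wrist_force: [1.1, 0.6, 0.7]
width: 0.0369
finger_force: 0.0
```

Request:
servo_tool(commands=[-0.05,-0.05,-0.03,0,0,0,0.094,-0.1,-0.1,-0.06,0,0,0,0.094,-0.14,-0.13,-0.06,0,0,0,0.094,-0.14,-0.13,-0.06,0,0,0,0.094,-0.14,-0.13,-0.06,0,0,0,0.094,-0.14,-0.13,-0.06,0,0,0,0.094,-0.14,-0.13,-0.06,0,0,0,0.094,-0.14,-0.13,-0.06,0,0,0,0.094])

```text
time: 39.75
tool_pos: [0.4619, 0.0108, 0.3656]
ee_rot: [-3.14, -0.0, 1.514]
wrist_force: [-0.1, -0.2, 0.1]
width: 0.0939
finger_force: 0.0
```

Run:
```python
from h import *
state()
from bench import snapshot,spotter
s=snapshot("scene");K,E=s["camera_matrix"],s["extrinsics"]
for n in["tin0","template0"]:
  for d in spotter.trace(n,s):
    b=d["box"];print(n,round(d["conf"],2),np.round(b).tolist(),plane(K,E,(b[0]+b[2]/2,b[1]+b[3]*.4),.065)[0].round(3))
a=s["img"][120:280,120:390];cv2.imwrite("pics/sc9c.png",cv2.resize(a,(800,474),interpolation=2))
```

```text
t 39.75 [0.4619 0.0108 0.3656] [-3.14  -0.     1.514] 0.0939 F [-0.1 -0.2  0.1]
tin0 0.79 [207.0, 226.0, 21.0, 20.0] [ 0.631 -0.17   0.065]
tin0 0.62 [287.0, 150.0, 91.0, 77.0] [0.6   0.266 0.065]
tin0 0.61 [186.0, 232.0, 17.0, 24.0] [ 0.628 -0.246  0.065]
tin0 0.61 [159.0, 241.0, 24.0, 26.0] [ 0.629 -0.327  0.065]
template0 0.76 [348.0, 149.0, 20.0, 25.0] [0.554 0.392 0.065]
template0 0.67 [290.0, 169.0, 27.0, 31.0] [0.561 0.173 0.065]
```

View pics/sc9c.png

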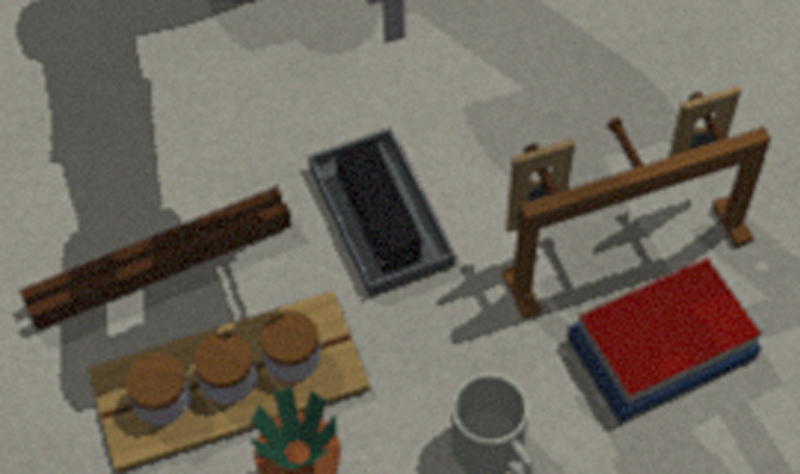

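Both templates hang on pegs 0 and 2, at (543,175) and (705,120). The tins at (158,380), (224,361) and (290,339) sit on the line. One numeric check, then I hand in.

Run:
```python
from h import *
from bench import close_job
z=np.load("pics/scene0.npz");s=800/270
p=plane(z["K"],z["E"],np.array([(157,380),(223,360),(290,338)])/s+(120,120)-.3,.065)[:,:2]
u=np.array([.063,.998]);q=p-(.62,-.244)
print(p.round(3).tolist(),"off",(q@[.998,-.063]).round(4),"along",(q@u).round(4))
d=np.linalg.norm(np.diff(p,axis=0),axis=1);print(d)
if np.abs(q@[.998,-.063]).max()<.011 and d.max()<.084: print(close_job())
```

```text
[[0.621, -0.319], [0.627, -0.246], [0.632, -0.17]] off [0.006  0.0075 0.0071] along [-0.0749 -0.0018  0.0741]
[0.07307081 0.07596082]
the job is handed in; nothing more can be done
None
```

I handed the job in at about 40 s of robot time: the case lies flat in the tray, the three tins present stand in a row on the shelf line about 75 mm apart, and the two templates present hang on their own pegs; I have not seen the judge's verdict.

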